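Seat a circuit-board carrier on its locating pins

TASK

The yellow carrier plate lies loose on the raised deck of the soldering fixture. Without picking it up, nudge it by its edges with the fingertips - back against the blue fence and sideways along it to the left - until both its holes drop over the two brass pins and it lies flat on the floor of the nest, then leave it there. Do not touch the circuit board it carries, and leave the other things on the bench where they are.

Things in the scene. Friction and masses are not known exactly. Their poses are not given: they have to be found in the camera images.
- fixture: Fixture fixed to the bench: dark steel base 160 (x) by 270 (y) by 12 mm with a raised deck on its right half, a lower nest with two pins on its left half and a blue fence along its far side. Origin on the bench surface, z up, x away from the robot towards the fence, y to the left along the fence; turned by up to 0.3 rad either way. Other offsets are given in this frame.
- step (a point): Point on the upper edge of the step from deck down to nest, at (0, 2.5, 20) mm in the fixture's frame. The bright aluminium deck covers y = -135 to +2.5, x = -85 to +60 mm, top at z = 20 mm. The nest lies to the left of the step; its flat dark floor at z = 12 mm is 8 mm below the deck and open at the left end and towards the robot.
- fence (a point): Point on the upper edge of the fence's inner face, at (60, 0, 30) mm in the fixture's frame. The blue fence is a straight wall along y over the whole 270 mm, 15 mm thick, its inner face at x = +60 mm, its top 10 mm above the deck.
- seat (a point): Where the carrier's origin is when seated: (9, 65, 12) mm in the fixture's frame, axes parallel to the fixture's. The seated plate has 1 mm of gap to the fence and 2.5 mm to the step, its top is flush with the deck, and each hole has 2 mm of play all round its pin.
- pin_near (a point): Tip of the brass pin nearer the robot, at (-29, 65, 19.5) mm in the fixture's frame. Each pin stands 7.5 mm above the nest floor, its tip 0.5 mm lower than the deck, so the plate slides level from the deck onto the pins; 8 mm diameter for the lower 3 mm, tapering to 4 mm at the tip.
- pin_far (a point): Tip of the same kind of brass pin nearer the fence, at (47, 65, 19.5) mm in the fixture's frame; 76 mm from pin_near.
- carrier: Yellow plate, loose, 100 (x) by 120 (y) by 8 mm, 0.3 to 0.5 kg with board; origin under its centre, z up. Starts on the deck 95 to 135 mm right of its seat, short of the fence, yaw within 0.2 rad of the fixture's. Slides with 1 to 6 N of friction; drops 8 mm once its holes are over the pins and its right edge is past the step. Centre of mass some 5 mm to -y of centre.
- board: Green circuit board fixed on the carrier, not to be touched; origin at the centre of the carrier's top, 8 mm above the carrier's origin. Covers x = -28 to +28, y = -39 to +47 mm of the carrier; its parts (finned heat sink at -y, blue capacitors, white terminal block) stand up to 22 mm high. Free yellow rim: 22 mm near and far, 21 mm right, 13 mm left.
- hole_near (a point): Centre, at the top face, of the carrier's 12 mm through hole nearer the robot, (-38, 0, 8) mm in the carrier's frame; goes over pin_near.
- hole_far (a point): Centre, at the top face, of the carrier's 12 mm through hole nearer the fence, (38, 0, 8) mm in the carrier's frame; goes over pin_far.
- spool: Green solder spool standing on end beyond the right end of the fence, 48 mm diameter, 40 mm tall; origin under its centre. Bystander.
- jar: Glass jar with red cap beyond the left end of the fence, 44 mm diameter, 60 mm tall; origin under its centre. Bystander.
- breadboard: White breadboard with black chips, 55 by 165 by 13 mm, lying to the left; origin under its centre. Bystander.
- pliers: Pliers with orange and black handles, about 140 mm long, 70 mm wide, 15 mm high, lying to the right; origin near the pivot, on the bench. Bystander.
- screwdriver: Screwdriver 170 mm long lying to the left. Bystander.
- bin: Yellow open bin 100 by 140 by 60 mm, to the right; origin under its centre. Bystander.
- kitbox: White cardboard box 200 by 60 by 60 mm at the far left; origin under its centre. Bystander.
There are look-alikes about, which are no part of the job. There is more than one size of the carrier; the one meant has the size given above.

How it is judged:
At the end, for the whole second after the job is handed in: Both holes are centred over their own pins within 3.5 mm, the plate lies flat on the nest floor (height within 1.5 mm, tilt under 0.03 rad) and at rest (horizontal distance between hole_near and pin_near below 0.0035 m and horizontal distance between hole_far and pin_far below 0.0035 m and z of carrier in the frame of fixture between 0.0105 and 0.0135 m and angle between the z axis of carrier and the z axis of fixture, either way round below 0.03 rad and linear speed of carrier below 0.01 m/s); the robot touches nothing.
It fails at once if the carrier plate is lifted more than 10 mm above the deck (z of carrier in the frame of fixture above 0.03 m).
It fails at once if the carrier plate is tipped by more than 0.35 rad (angle between carrier's own z axis and vertical above 0.35 rad).
It fails at once if the robot touches the circuit board (over 1 N) (contact force between any of the fingers, the arm and board above 1 N).
It fails at once if a bystander is moved more than 20 mm (distance of any of spool, jar, breadboard, pliers, screwdriver, bin, kitbox from where it was at the start of the episode above 0.02 m).
It also fails if it takes over 51 s, if anything falls off the work surface, if the arm or the gripper's body presses on something with over 40 N, if the wrist force passes 120 N, or if a joint passes its speed limit or range.

ROBOT

A 7-joint arm with a two-finger parallel gripper is mounted at the origin on the work surface. World frame = base frame: x ahead of the robot, y to its left, z up, the work surface at z = 0. Lengths are in m, angles in rad, forces in N, time in s.
With the tool pointing down it reaches from about 0.425 to 0.875 m from the base axis. Payload 8.4 kg.
Tool frame: the origin (TCP) lies on the front face of the gripper's body, between the roots of the fingers; the fingertips stand 73 mm ahead of it and the grasp point (between the pads) lies 54 mm ahead of it; z points along the fingers, y is the line along which they close (so a half turn about z gives the same grasp; the last joint's range is limited). The gripper opens to 85 mm and grips with 20 to 120 N. Pads are 22 mm wide; open, the fingers measure 114 mm over their backs; the gripper's body (76 mm by 85 mm) begins 54 mm behind the grasp point. The pads swing forward as they close: fully open they stand 13 mm farther back than shut.
Start: joints at [-1.344, 0.333, 0.04, 1.465, -0.013, 1.343, -0.059], TCP at [0.208, 0.616, 0.304] pointing down, gripper open.
Joint ranges: [-2.58, 2.58], [-0.38, 2.09], [-1.3, 1.39], [0.25, 2.4], [-1.5, 4.64], [0.08, 2.09], [-2.65, 2.65]. Speed limits (rad/s): [2.22, 2.22, 2.79, 2.79, 3.14, 3.14, 3.14].

INTERFACE

Orientations are given as a unit quaternion [w, x, y, z].
In Python, from station import readout, optics, order gives the robot as it stands.
- The arm moves only by the tool apply_moves, never from a script. Its argument "steps" is one flat list of numbers, 7 for each row, row after row: the finger opening in mm, from 0 to 85.4, then the shift along the tool's x, y, z in mm, then the turn, a rotation vector about the tool's x, y, z in degrees. In form: [jaw, dx, dy, dz, ax, ay, az, jaw, dx, dy, dz, ax, ay, az, ...]. A call has exactly 10 rows; each row shifts and turns the commanded pose from where the row before left it, along the tool's axes as they then stand; what a row does not reach is not made up. A row lasts 1/12 s, in which the tool goes at most 41.7 mm and 7.16 degrees, less where a joint would pass 70% of its speed; a pose out of reach is approached as far as the arm can. A call with a gripper value outside its range is refused whole. The fingers move at their own pace and stop on an object; "grip_force" is the grip in N (left out, the last holds). Time passes only in rows, so rows that do not move let the fingers close, or fill a call up. It gives the time, the measured TCP pose, the force, the opening and the grip force at its end, in the units of the state.
- readout.read_state(): the state, without advancing time (a new reading comes with each control period).
- optics.capture(name): name is "scene" or "top"; returns a dict with "img" (384x512x3 uint8, red, green, blue), "fx", "fy", "cx", "cy" (pixels), "position" and "attitude" of the camera in the world. Camera axes: x right, y down, z forward; pixel columns grow to the right and rows downward; lengths in m; the calibration is good to about 2 mm. A picture is of the moment at which its call begins. There is no depth.
- order.finish_job(): hands the job in; it is judged then, once.
The state is a dict: "clock": time; "joint_pos": joint angles; "qvel": joint speeds; "tau": joint torques, N m; "eef_pos": TCP position; "tcp_rot": TCP orientation; "ft_force": force on the tool from outside, world axes, zero at the start; "wrist_torque": the same for the moment, N m; "width": finger opening in m; "grip_force": force on a finger pad.
Only numpy, scipy, OpenCV 4.12 (cv2) and the standard library are available. Lean on these libraries where they do the work, as an engineer would, in place of code of your own. Each camera call takes 0.05 s, during which the arm holds its last target. There are 200 camera calls.

## Working session

There is one attempt and no reset: what is moved stays moved. The work goes in short steps, Python scripts to look and compute and a tool call to move; the robot and the scene stay as the last step left them, time stands still between calls to the robot, and variables do not carry over. Pictures are saved under pics/ and viewed, at most 10 in all, crops included, and the job is handed in when it is done.

Besides the shell and the picture viewer there is one more tool, called after ">>>" as name(argument=value, ...) on one line, values as JSON. apply_moves: Moves the arm, as the interface text tells. Its arguments: {"type":"object","properties":{"steps":{"type":"array","items":{"type":"number"}},"grip_force":{"type":"number"}},"required":["steps"]}

```bash
mkdir -p pics; ls; python3 - <<'E'
from station import readout, optics
import cv2,json
s=readout.read_state(); print({k:s[k] for k in('clock','eef_pos','tcp_rot','width')})
for n in("scene","top"):
    c=optics.capture(n); cv2.imwrite(f"pics/{n}0.png",c["img"][:,:,::-1])
    print(n,{k:v for k,v in c.items() if k!="img"})
E
```

```text
pics
{'clock': 0.0, 'eef_pos': array([0.20795403, 0.61547907, 0.30301174]), 'tcp_rot': array([-6.23878653e-05,  1.62180807e-01,  9.86760722e-01, -8.11770923e-04]), 'width': 0.08549449054640171}
scene {'fx': 464.42454678066304, 'fy': 464.42454678066304, 'cx': 251.63420709707796, 'cy': 193.31309993474665, 'position': array([1.55693573, 0.66561145, 0.9263859 ]), 'attitude': array([-0.20491639,  0.42390351,  0.78824057, -0.39622203])}
top {'fx': 445.2897965216936, 'fy': 445.2897965216936, 'cx': 255.37604696278942, 'cy': 194.21227028598375, 'position': array([0.32489561, 0.00220129, 1.35654943]), 'attitude': array([ 0.07283575, -0.69714069,  0.71024418, -0.06513846])}
```

View pics/top0.png

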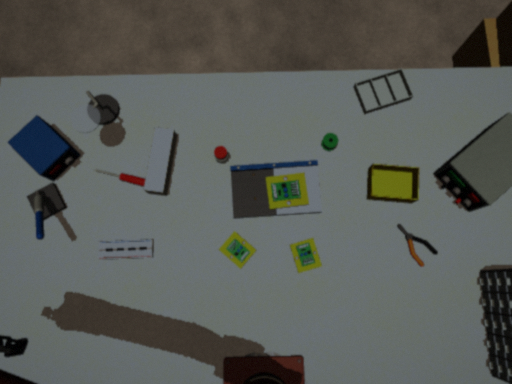

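View pics/scene0.png

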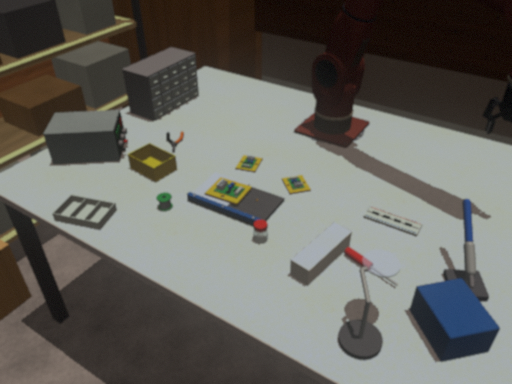

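The top view shows three yellow plates with green boards: one on the fixture deck at (288,190), and two smaller ones on the bench at (238,250) and (306,255). The plate on the deck is the largest and lies against the fixture by the fence, so it fits the description. I'll confirm in a crop and measure.

```bash
cat > h.py <<'E'
import numpy as np, cv2
from scipy.spatial.transform import Rotation as R
from station import readout, optics
def q(a): return R.from_quat([a[1],a[2],a[3],a[0]])
def ray(c,uv,z):
    uv=np.atleast_2d(uv).astype(float)
    d=np.c_[(uv[:,0]-c['cx'])/c['fx'],(uv[:,1]-c['cy'])/c['fy'],np.ones(len(uv))]
    d=q(c['attitude']).apply(d); p=np.array(c['position'])
    return (p+d*((z-p[2])/d[:,2])[:,None])[:,:2]
def proj(c,P):
    v=q(c['attitude']).inv().apply(np.atleast_2d(P)-c['position'])
    return np.c_[c['fx']*v[:,0]/v[:,2]+c['cx'],c['fy']*v[:,1]/v[:,2]+c['cy']]
def biggest(c,lo,hi,roi,k=6):
    x0,y0,x1,y1=roi
    im=cv2.resize(c['img'][y0:y1,x0:x1],None,fx=k,fy=k,interpolation=cv2.INTER_CUBIC)
    m=cv2.inRange(cv2.cvtColor(im,cv2.COLOR_RGB2HSV),lo,hi)
    cs,_=cv2.findContours(m,cv2.RETR_EXTERNAL,cv2.CHAIN_APPROX_NONE)
    a=max(cs,key=cv2.contourArea)[:,0]
    return (a+.5)/k-.5+[x0,y0]
def rect(p):
    r=cv2.minAreaRect((p*1000).astype(np.float32)); return r
E
python3 - <<'E'
from h import *
c=optics.capture("top"); roi=(215,140,335,235)
x0,y0,x1,y1=roi
cv2.imwrite("pics/crop1.png",cv2.resize(c['img'][y0:y1,x0:x1,::-1],None,fx=6,fy=6,interpolation=cv2.INTER_CUBIC))
ye=biggest(c,(22,120,90),(34,255,255),roi)
print('yellow',rect(ray(c,ye,.028)))
for n,r2 in(('s1',(215,228,262,272)),('s2',(285,232,326,278))): print(n,rect(ray(c,biggest(c,(22,120,90),(34,255,255),r2),.008))[1])
bl=biggest(c,(100,120,40),(125,255,255),roi); print('fence',rect(ray(c,bl,.03)))
E
```

```text
yellow ((598.6985473632812, -81.07137298583984), (99.65371704101562, 118.58048248291016), 5.896767616271973)
s1 (87.72103881835938, 73.2943115234375)
s2 (87.5186767578125, 73.24880981445312)
fence ((673.4495239257812, 22.870655059814453), (15.726139068603516, 133.60952758789062), 2.750136137008667)
```

View pics/crop1.png

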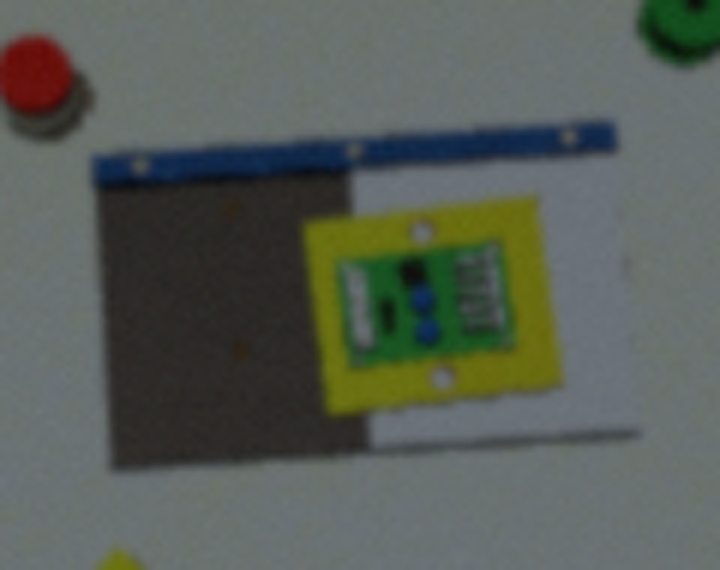

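The crop confirms it: the deck plate measures 100x119 mm and the two bench plates 88x73 mm. Pins show at crop (232,208) and (240,350), and holes at (422,233) and (443,377). Next I'll get the fixture frame from the full fence and the pins.

```bash
cat >> h.py <<'E'
ROI=(215,140,335,235)
def pose(c):
    ye=biggest(c,(22,120,90),(34,255,255),ROI); return rect(ray(c,ye,.028))
E
python3 - <<'E'
from h import *
c=optics.capture("top"); x0,y0,x1,y1=ROI
cc=lambda P: ray(c,(np.array(P)+.5)/6-.5+[x0,y0],.0)
im=cv2.resize(c['img'][y0:y1,x0:x1],None,fx=6,fy=6,interpolation=cv2.INTER_CUBIC)
hsv=cv2.cvtColor(im,cv2.COLOR_RGB2HSV)
m=cv2.inRange(hsv,(100,110,30),(125,255,255)); m[220:]=0
p=np.argwhere(cv2.morphologyEx(m,cv2.MORPH_CLOSE,np.ones((25,25))))[:,::-1]
r=rect(ray(c,(p+.5)/6-.5+[x0,y0],.03)); print('fence',r)
a=np.deg2rad(r[2] if r[1][0]<r[1][1] else r[2]-90)
ex=np.array([np.cos(a),np.sin(a)]); ey=np.array([-ex[1],ex[0]])
O=np.array(r[0])-67.5*ex; print('yaw',a,'O',O)
for nm,(u,v),z,f in(('pinN',(240,350),.0195,(-29,65)),('pinF',(232,208),.0195,(47,65))):
    s=hsv[v-14:v+15,u-14:u+15].astype(float); w=np.clip(s[...,1]-np.percentile(s[...,1],75),0,None)
    g=np.mgrid[-14:15,-14:15]; u2=u+(w*g[1]).sum()/w.sum(); v2=v+(w*g[0]).sum()/w.sum()
    X=ray(c,(np.array([u2,v2])+.5)/6-.5+[x0,y0],z)[0]*1000-O; print(nm,X@ex,X@ey,'exp',f)
for u,v in((422,233),(443,377)):
    X=ray(c,(np.array([u,v])+.5)/6-.5+[x0,y0],.028)[0]*1000-O; print('hole',X@ex,X@ey)
for n,P,z in(('base',[(112,467)],0.012),('deckNR',[(637,433)],.02),('stepN',[(368,450)],.02),('stepF',[(352,172)],.02)):
    X=ray(c,(np.array(P)+.5)/6-.5+[x0,y0],z)[0]*1000-O; print(n,X@ex,X@ey)
E
```

```text
fence ((676.6513061523438, -43.38246154785156), (16.514192581176758, 266.676513671875), 2.822476625442505)
yaw 0.049261510174550466 O [609.23319059 -46.70626879]
pinN -28.47235056045951 64.70475592421933 exp (-29, 65)
pinF 46.57961766210598 65.19542469082637 exp (47, 65)
hole 24.762307023445846 -31.38163522359791
hole -50.339246269786884 -36.01953398240213
base -82.2845853709844 134.1965793518678
deckNR -84.32447817964777 -131.96146908839208
stepN -83.67267781147746 4.178164545122156
stepF 61.307995107072685 1.467870544347656
```

The fixture frame agrees with the pins to within 0.6 mm: origin (609.2, -46.7) mm, yaw 0.0493. The plate is at (-13, -34) mm in the fixture frame, turned 3.1° relative to it. I'll turn the finger line along the fence and travel there.

>>> apply_moves(steps=[85,0,0,0,0,0,-5.4,85,0,0,0,0,0,-5.4,85,0,0,0,0,0,-5.4,85,0,0,0,0,0,-5.3,85,-30,-20,0,0,0,0,85,-30,-20,0,0,0,0,85,-30,-20,0,0,0,0,85,-30,-20,0,0,0,0,85,-20,-30,0,0,0,0,85,-20,-30,0,0,0,0])

```text
clock: 1.03
eef_pos: [0.3761, 0.4825, 0.3034]
tcp_rot: [-0.0, -0.024, 1.0, -0.0]
ft_force: [0.4, 0.6, -1.3]
width: 0.0848
grip_force: 0.0
```

>>> apply_moves(steps=[85,-20,-32,0,0,0,0,85,-20,-32,0,0,0,0,85,-10,-35,0,0,0,0,85,-10,-35,0,0,0,0,85,-10,-35,0,0,0,0,85,-10,-35,0,0,0,0,85,-10,-35,0,0,0,0,85,-5,-35,0,0,0,0,85,0,-35,0,0,0,0,85,0,-35,0,0,0,0])

```text
clock: 1.87
eef_pos: [0.4866, 0.1431, 0.3038]
tcp_rot: [-0.0, -0.024, 1.0, -0.0]
ft_force: [1.0, -0.3, -0.8]
width: 0.0853
grip_force: 0.0
```

```bash
cat >> h.py <<'E'
O=np.array([609.2,-46.7]); A=.0493; ex=np.array([np.cos(A),np.sin(A)]); ey=np.array([-ex[1],ex[0]])
def fx(p): d=np.array(p)[:2]-O; return np.round([d@ex,d@ey],1)
def st():
    s=readout.read_state(); r=q(s['tcp_rot']).as_matrix()
    print('t %.2f'%s['clock'],'tcp fix',fx(s['eef_pos']*1000),'z %.1f'%(s['eef_pos'][2]*1000),'toolx vs -ex deg %.2f'%(np.rad2deg(np.arctan2(r[1,0],r[0,0])-A)%360-180),'tilt',np.round(r[:2,2],3),'F',np.round(s['ft_force'],1),'w %.3f'%s['width'])
def pl(c):
    r=pose(c); a=r[2] if r[2]<45 else r[2]-90
    print('plate',fx(r[0]),'yaw %.2f'%(a-np.rad2deg(A)),np.round(r[1],1))
E
python3 -c "
from h import *
st()"
```

```text
t 1.87 tcp fix [-113.1  195.6] z 303.8 toolx vs -ex deg -0.02 tilt [-0. -0.] F [ 1.  -0.3 -0.8] w 0.085
```

>>> apply_moves(steps=[85,-1.3,-23,18,0,0,0,85,-1.3,-23,18,0,0,0,85,-1.3,-23,18,0,0,0,85,-1.3,-23,18,0,0,0,85,-1.3,-23,18,0,0,0,85,-1.3,-23,18,0,0,0,85,-1.3,-23,18,0,0,0,85,-1.3,-23,18,0,0,0,85,-1.3,-23,18,0,0,0,85,-1.3,-23,18,0,0,0])

```text
clock: 2.7
eef_pos: [0.5109, -0.0852, 0.1231]
tcp_rot: [0.0, -0.025, 1.0, -0.0]
ft_force: [1.2, -0.1, -0.6]
width: 0.0849
grip_force: 0.0
```

```bash
python3 - <<'E'
from h import *
st(); c=optics.capture("scene"); x0,y0,x1,y1=170,120,330,240
p=readout.read_state()['eef_pos']
for s in(-.05,.05):
  for d in(.06,.073): print(s,d,(proj(c,p+np.r_[ey*s,-d])-[x0,y0])*5)
cv2.imwrite("pics/s1.png",cv2.resize(c['img'][y0:y1,x0:x1,::-1],None,fx=5,fy=5,interpolation=cv2.INTER_CUBIC))
E
```

```text
t 2.70 tcp fix [-100.1  -33.6] z 123.1 toolx vs -ex deg 0.02 tilt [ 0. -0.] F [ 1.2 -0.1 -0.6] w 0.085
-0.05 0.06 [[295.97546141 218.47814483]]
-0.05 0.073 [[296.77657219 234.45342764]]
0.05 0.06 [[422.86323456 260.12017478]]
0.05 0.073 [[423.04097851 276.31741205]]
```

View pics/s1.png

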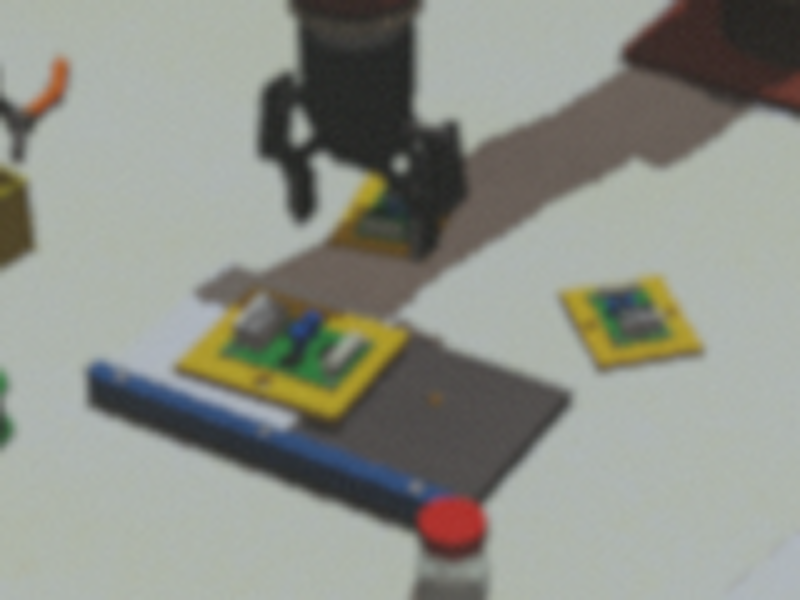

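The fingertips appear at crop (302,222) and (425,258), which puts the open tips about 60 mm ahead of the TCP. I'll descend so the tips sit at about z = 24 mm in front of the plate.

>>> apply_moves(steps=[85,0,-3,8,0,0,0,85,0,0,8,0,0,0,85,0,0,6,0,0,0,85,0,0,5,0,0,0,85,0,0,4,0,0,0,85,0,0,3,0,0,0,85,0,0,3,0,0,0,85,0,0,2,0,0,0,85,0,0,0,0,0,0,85,0,0,0,0,0,0])

```text
clock: 3.58
eef_pos: [0.5112, -0.0871, 0.085]
tcp_rot: [0.0, -0.025, 1.0, -0.0]
ft_force: [0.2, 0.2, -0.2]
width: 0.0852
grip_force: 0.0
```

>>> apply_moves(steps=[85,-4,0,0,0,0,0,85,-4,0,0,0,0,0,85,-4,0,0,0,0,0,85,-3,0,0,0,0,0,85,-3,0,0,0,0,0,85,-3,0,0,0,0,0,85,-3,0,0,0,0,0,85,-3,0,0,0,0,0,85,-3,0,0,0,0,0,85,0,0,0,0,0,0])

```text
clock: 4.42
eef_pos: [0.5415, -0.0854, 0.0849]
tcp_rot: [-0.0, -0.025, 1.0, -0.0]
ft_force: [-1.2, 1.0, 0.5]
width: 0.0854
grip_force: 0.4
```

```bash
python3 - <<'E'
from h import *
st(); c=optics.capture("top"); pl(c)
x0,y0,x1,y1=ROI
cv2.imwrite("pics/t2.png",cv2.resize(c['img'][y0:y1,x0:x1,::-1],None,fx=6,fy=6,interpolation=cv2.INTER_CUBIC))
E
```

```text
t 4.42 tcp fix [-69.5 -35.3] z 84.9 toolx vs -ex deg 0.03 tilt [-0. -0.] F [-1.2  1.   0.5] w 0.085
plate [ 4.  17.4] yaw -15.34 [29.  83.1]
```

View pics/t2.png

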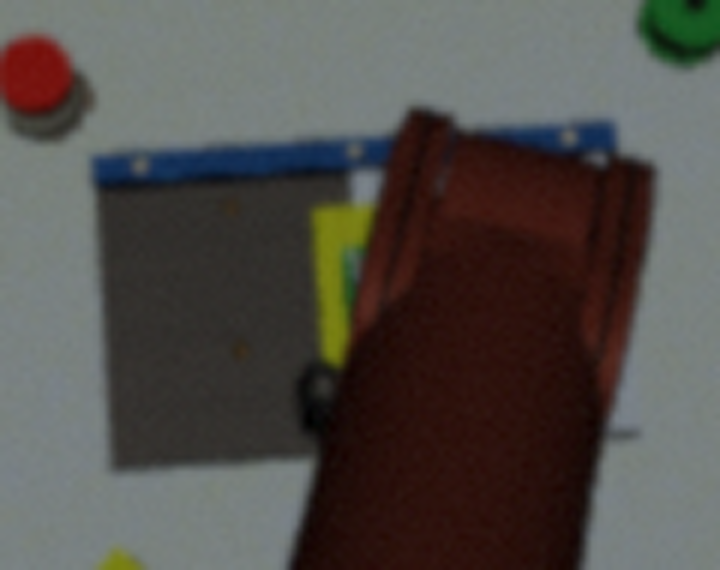

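The arm covers most of the plate. Its left rim is visible from crop (312,207) and the plate has squared to the fingers. I'll carry on to the fence.

>>> apply_moves(steps=[85,-3,0,0,0,0,0,85,-3,0,0,0,0,0,85,-3,0,0,0,0,0,85,-2,0,0,0,0,0,85,-1,0,0,0,0,0,85,-1,0,0,0,0,0,85,-1,0,0,0,0,0,85,-1,0,0,0,0,0,85,-1,0,0,0,0,0,85,0,0,0,0,0,0])

```text
clock: 5.3
eef_pos: [0.5573, -0.0848, 0.085]
tcp_rot: [0.0, -0.025, 1.0, -0.0]
ft_force: [-1.6, -0.0, 0.2]
width: 0.0852
grip_force: 0.6
```

>>> apply_moves(steps=[85,-1,0,0,0,0,0,85,0,0,0,0,0,0,85,-1,0,0,0,0,0,85,0,0,0,0,0,0,85,0,0,0,0,0,0,85,0,0,0,0,0,0,85,0,0,0,0,0,0,85,0,0,0,0,0,0,85,0,0,0,0,0,0,85,0,0,0,0,0,0])

```text
clock: 6.13
eef_pos: [0.5591, -0.0847, 0.085]
tcp_rot: [0.0, -0.025, 1.0, -0.0]
ft_force: [-1.5, 0.3, 1.6]
width: 0.0851
grip_force: 0.4
```

```bash
python3 - <<'E'
from h import *
st(); c=optics.capture("scene"); x0,y0,x1,y1=170,160,290,250
cv2.imwrite("pics/s2.png",cv2.resize(c['img'][y0:y1,x0:x1,::-1],None,fx=6,fy=6,interpolation=cv2.INTER_CUBIC))
E
```

```text
t 6.13 tcp fix [-51.9 -35.5] z 85.0 toolx vs -ex deg 0.01 tilt [ 0. -0.] F [-1.5  0.3  1.6] w 0.085
```

View pics/s2.png

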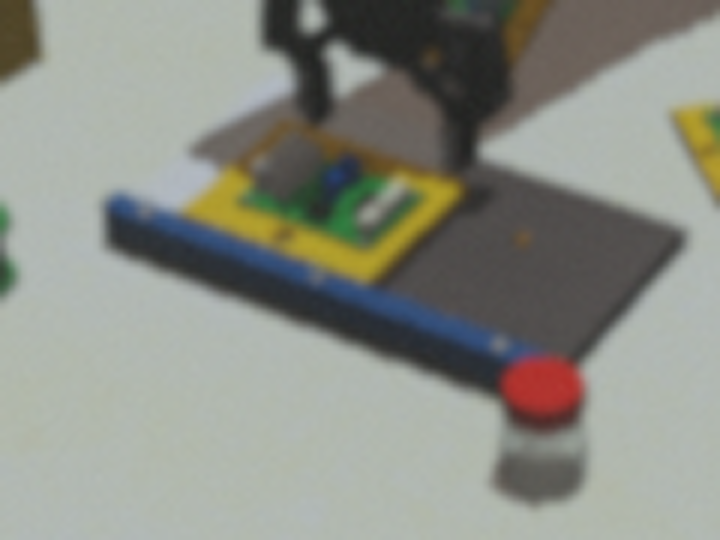

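The plate's far edge is close to the fence, roughly crop (185,210) to (375,275). I'll keep pushing gently until the force rises.

>>> apply_moves(steps=[85,-1,0,0,0,0,0,85,0,0,0,0,0,0,85,-1,0,0,0,0,0,85,0,0,0,0,0,0,85,-0.5,0,0,0,0,0,85,0,0,0,0,0,0,85,0,0,0,0,0,0,85,0,0,0,0,0,0,85,0,0,0,0,0,0,85,0,0,0,0,0,0])

```text
clock: 7.02
eef_pos: [0.5616, -0.0846, 0.0849]
tcp_rot: [0.0, -0.025, 1.0, -0.0]
ft_force: [-2.3, 0.1, 0.9]
width: 0.085
grip_force: 0.8
```

>>> apply_moves(steps=[85,-0.5,0,0,0,0,0,85,0,0,0,0,0,0,85,-0.5,0,0,0,0,0,85,0,0,0,0,0,0,85,-0.5,0,0,0,0,0,85,0,0,0,0,0,0,85,0,0,0,0,0,0,85,0,0,0,0,0,0,85,0,0,0,0,0,0,85,0,0,0,0,0,0])

```text
clock: 7.85
eef_pos: [0.5623, -0.0846, 0.0847]
tcp_rot: [-0.001, -0.025, 1.0, 0.0]
ft_force: [-7.2, -0.0, 3.5]
width: 0.0848
grip_force: 3.9
```

The force has risen, so the plate is against the fence. I'll back off and rise.

>>> apply_moves(steps=[85,3,0,0,0,0,0,85,6,0,0,0,0,0,85,8,0,0,0,0,0,85,8,0,-5,0,0,0,85,8,0,-20,0,0,0,85,0,0,-30,0,0,0,85,0,0,-30,0,0,0,85,0,-15,-20,0,0,0,85,0,-30,0,0,0,0,85,0,-35,0,0,0,0])

```text
clock: 8.68
eef_pos: [0.5348, -0.1651, 0.1921]
tcp_rot: [0.002, -0.027, 1.0, 0.001]
ft_force: [1.1, -0.6, -1.2]
width: 0.0851
grip_force: 0.0
```

```bash
python3 - <<'E'
from h import *
st(); print(np.round(readout.read_state()['joint_pos'],2)); c=optics.capture("top"); pl(c)
E
```

```text
t 8.68 tcp fix [ -80.1 -114.6] z 192.1 toolx vs -ex deg 0.25 tilt [0.004 0.001] F [ 1.1 -0.6 -1.2] w 0.085
[-0.26  0.26  0.56  1.85 -0.16  1.07  1.98]
plate [ 11.7 -36. ] yaw 0.11 [100.1 119.9]
```

>>> apply_moves(steps=[50,0,-5,0,0,0,6,50,0,0,0,0,0,6,50,0,0,0,0,0,6,50,0,0,0,0,0,6,50,0,0,0,0,0,6,50,0,0,0,0,0,0,50,0,0,0,0,0,0,50,0,0,0,0,0,0,50,0,0,0,0,0,0,50,0,0,0,0,0,0])

```text
clock: 9.57
eef_pos: [0.5342, -0.1711, 0.19]
tcp_rot: [0.0, 0.234, 0.972, 0.0]
ft_force: [0.0, 0.7, 0.2]
width: 0.0503
grip_force: 0.0
```

```bash
python3 - <<'E'
from h import *
st(); print(np.round(readout.read_state()['joint_pos'],2))
E
```

```text
t 9.57 tcp fix [ -81.  -120.5] z 190.0 toolx vs -ex deg -29.91 tilt [0. 0.] F [0.  0.7 0.2] w 0.050
[-0.32  0.28  0.65  1.85 -0.19  1.08  1.49]
```

>>> apply_moves(steps=[50,0,0,0,0,0,6.7,50,0,0,0,0,0,6.7,50,0,0,0,0,0,6.7,50,0,0,0,0,0,6.7,50,0,0,0,0,0,6.7,50,0,0,0,0,0,6.7,50,0,0,0,0,0,6.7,50,0,0,0,0,0,6.7,50,0,0,0,0,0,6.5,50,0,15,0,0,0,0])

```text
clock: 10.4
eef_pos: [0.5475, -0.1711, 0.1898]
tcp_rot: [-0.001, 0.693, 0.721, -0.0]
ft_force: [0.3, -0.5, -0.4]
width: 0.0498
grip_force: 0.0
```

>>> apply_moves(steps=[50,0,25,10,0,0,0,50,0,25,10,0,0,0,50,0,20,10,0,0,0,50,0,5,10,0,0,0,50,0,0,10,0,0,0,50,0,0,10,0,0,0,50,0,0,10,0,0,0,50,0,0,10,0,0,0,50,0,0,5,0,0,0,50,0,0,0,0,0,0])

```text
clock: 11.23
eef_pos: [0.6232, -0.1666, 0.1037]
tcp_rot: [-0.001, 0.69, 0.724, -0.0]
ft_force: [0.6, 0.0, 0.8]
width: 0.0502
grip_force: 0.0
```

```bash
python3 - <<'E'
from h import *
st(); c=optics.capture("scene"); x0,y0,x1,y1=150,140,290,245
p=readout.read_state()['eef_pos']
for s in(-.032,.032):
  for d in(.06,.073): print(s,d,(proj(c,p+np.r_[ex*s,-d])-[x0,y0])*5)
cv2.imwrite("pics/s3.png",cv2.resize(c['img'][y0:y1,x0:x1,::-1],None,fx=5,fy=5,interpolation=cv2.INTER_CUBIC))
E
```

```text
t 11.23 tcp fix [   8.1 -120.4] z 103.7 toolx vs -ex deg -90.11 tilt [-0.002  0.   ] F [0.6 0.  0.8] w 0.050
-0.032 0.06 [[291.28925438 181.28524749]]
-0.032 0.073 [[292.63442761 197.25705959]]
0.032 0.06 [[233.94259378 230.48630685]]
0.032 0.073 [[235.62441529 246.66407632]]
```

View pics/s3.png

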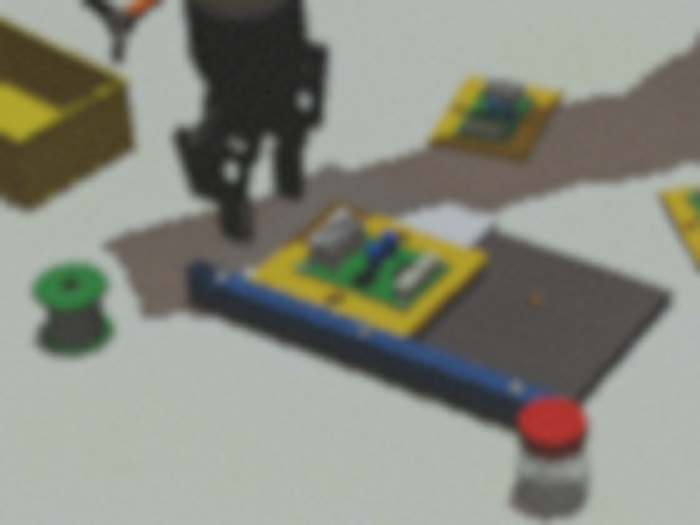

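The fingertips, at crop (238,240) and (290,196), are about 69 mm ahead of the TCP at this opening, just right of the plate's right edge and clear of the fence. I'll descend to tip z of about 24 mm.

>>> apply_moves(steps=[50,0,0,2,0,0,0,50,0,0,2,0,0,0,50,0,0,2,0,0,0,50,0,0,1,0,0,0,50,0,0,1,0,0,0,50,0,0,1,0,0,0,50,0,0,1,0,0,0,50,0,0,0,0,0,0,50,0,0,0,0,0,0,50,0,0,0,0,0,0])

```text
clock: 12.12
eef_pos: [0.6242, -0.1668, 0.095]
tcp_rot: [0.0, 0.69, 0.724, -0.0]
ft_force: [-0.5, 0.2, 1.0]
width: 0.05
grip_force: 0.0
```

>>> apply_moves(steps=[50,4,0,1,0,0,0,50,4,0,0,0,0,0,50,4,0,0,0,0,0,50,4,0.1,0,0,0,0,50,4,0.1,0,0,0,0,50,4,0.1,0,0,0,0,50,4,0.1,0,0,0,0,50,4,0.1,0,0,0,0,50,4,0.1,0,0,0,0,50,4,0.1,0,0,0,0])

```text
clock: 12.95
eef_pos: [0.6228, -0.1266, 0.0939]
tcp_rot: [-0.0, 0.69, 0.724, -0.0]
ft_force: [-1.9, -3.1, 0.4]
width: 0.0504
grip_force: 1.2
```

```bash
cat >> h.py <<'E'
def look(name,c,roi=(160,150,300,255)):
    x0,y0,x1,y1=roi
    cv2.imwrite(f"pics/{name}.png",cv2.resize(c['img'][y0:y1,x0:x1,::-1],None,fx=5,fy=5,interpolation=cv2.INTER_CUBIC))
E
python3 - <<'E'
from h import *
st(); pl(optics.capture("top")); look("s4",optics.capture("scene"))
E
```

```text
t 12.95 tcp fix [  9.7 -80.5] z 93.9 toolx vs -ex deg -90.11 tilt [-0. -0.] F [-1.9 -3.1  0.4] w 0.050
plate [25.9 39.6] yaw -32.78 [ 55.4 116. ]
```

View pics/s4.png

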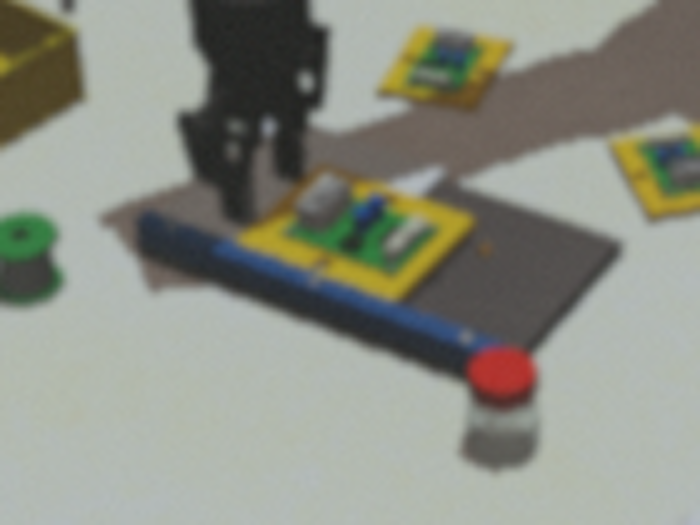

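The plate slides along the fence squarely: its far edge follows the fence from crop (240,240) to (395,300). I'll continue.

>>> apply_moves(steps=[50,4,0.1,0,0,0,0,50,4,0.1,0,0,0,0,50,4,0.1,0,0,0,0,50,4,0.1,0,0,0,0,50,4,0.1,0,0,0,0,50,4,0.1,0,0,0,0,50,4,0.1,0,0,0,0,50,4,0.1,0,0,0,0,50,4,0.1,0,0,0,0,50,4,0.1,0,0,0,0])

```text
clock: 13.88
eef_pos: [0.622, -0.0865, 0.0939]
tcp_rot: [-0.0, 0.69, 0.724, -0.0]
ft_force: [-1.6, -3.0, 1.8]
width: 0.0501
grip_force: 1.8
```

>>> apply_moves(steps=[50,3,0.1,0,0,0,0,50,3,0.1,0,0,0,0,50,3,0.1,0,0,0,0,50,3,0.1,0,0,0,0,50,3,0.1,0,0,0,0,50,3,0.1,0,0,0,0,50,2,0.1,0,0,0,0,50,2,0.1,0,0,0,0,50,2,0,0,0,0,0,50,1,0,0,0,0,0])

```text
clock: 14.72
eef_pos: [0.6218, -0.0613, 0.0939]
tcp_rot: [-0.0, 0.69, 0.724, 0.0]
ft_force: [-1.9, -1.9, -0.8]
width: 0.0498
grip_force: 1.1
```

```bash
python3 - <<'E'
from h import *
st(); look("s5",optics.capture("scene"))
E
```

```text
t 14.72 tcp fix [ 11.8 -15.2] z 93.9 toolx vs -ex deg -90.08 tilt [0. 0.] F [-1.9 -1.9 -0.8] w 0.050
```

View pics/s5.png

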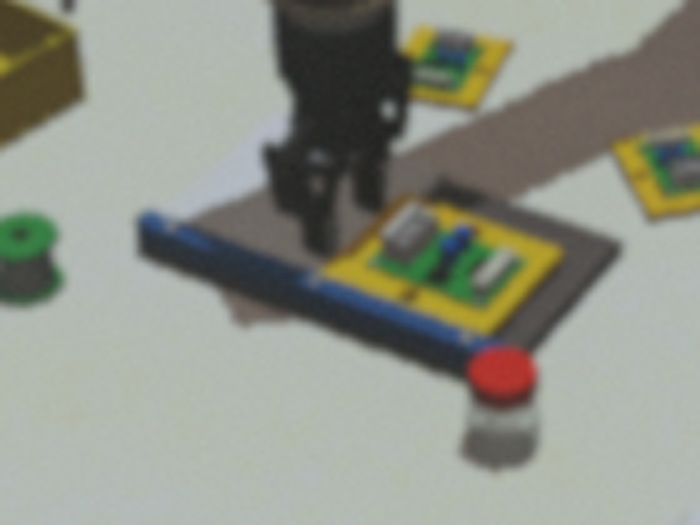

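The plate is now close to the seat, with its right edge just short of the step at about crop (345,250). I'll finish in 1 mm rows.

>>> apply_moves(steps=[50,1,0,0,0,0,0,50,1,0,0,0,0,0,50,1,0,0,0,0,0,50,1,0,0,0,0,0,50,1,0,0,0,0,0,50,1,0,0,0,0,0,50,1,0,0,0,0,0,50,0.5,0,0,0,0,0,50,0,0,0,0,0,0,50,0,0,0,0,0,0])

```text
clock: 15.6
eef_pos: [0.6214, -0.0541, 0.094]
tcp_rot: [-0.0, 0.69, 0.724, 0.0]
ft_force: [-0.1, -0.6, -0.7]
width: 0.0499
grip_force: 0.0
```

>>> apply_moves(steps=[50,0.5,0,0,0,0,0,50,0.5,0,0,0,0,0,50,0.5,0,0,0,0,0,50,0,0,0,0,0,0,50,0,0,0,0,0,0,50,0,0,0,0,0,0,50,0,0,0,0,0,0,50,0,0,0,0,0,0,50,0,0,0,0,0,0,50,0,0,0,0,0,0])

```text
clock: 16.43
eef_pos: [0.6213, -0.0528, 0.0939]
tcp_rot: [0.0, 0.69, 0.724, -0.0]
ft_force: [0.2, 0.3, -0.4]
width: 0.0501
grip_force: 0.0
```

```bash
python3 - <<'E'
from h import *
st(); c=optics.capture("scene")
ye=biggest(c,(20,110,60),(36,255,255),(215,175,285,225))
for z in(.028,.02): print(rect(ray(c,ye,z)), fx(rect(ray(c,ye,z))[0]))
e=ray(c,ye,.028)*1000; f=np.array([fx(p) for p in e]); print('z28 max y',f[:,1].max(),'max x',f[:,0].max()); 
e=ray(c,ye,.020)*1000; f=np.array([fx(p) for p in e]); print('z20 max y',f[:,1].max(),'max x',f[:,0].max())
E
```

```text
t 16.43 tcp fix [11.8 -6.7] z 93.9 toolx vs -ex deg -90.10 tilt [ 0. -0.] F [ 0.2  0.3 -0.4] w 0.050
((618.0673828125, 22.76856231689453), (94.44123840332031, 122.34156799316406), 0.9761757850646973) [12.3 68.9]
((609.7069702148438, 17.04413604736328), (95.28227233886719, 123.43099212646484), 0.9761627912521362) [ 3.6 63.6]
z28 max y 129.6 max x 58.3
z20 max y 124.8 max x 50.1
```

The contact force is gone, and in the scene view the left edge only matches the seat (y = 125 mm) if the top is at z = 20 mm. The plate has probably dropped, so I'll back off, rise and check from above.

>>> apply_moves(steps=[50,-4,0,0,0,0,0,50,-8,0,0,0,0,0,50,-10,0,-10,0,0,0,50,-20,0,-30,0,0,0,50,-30,0,-30,0,0,0,50,-35,0,-20,0,0,0,50,-35,0,0,0,0,0,50,-35,0,0,0,0,0,50,-20,0,0,0,0,0,50,0,0,0,0,0,0])

```text
clock: 17.32
eef_pos: [0.6284, -0.2572, 0.1849]
tcp_rot: [0.002, 0.693, 0.721, -0.001]
ft_force: [0.3, -1.0, 0.5]
width: 0.0497
grip_force: 0.0
```

```bash
python3 - <<'E'
from h import *
st(); c=optics.capture("top"); x0,y0,x1,y1=ROI
ye=biggest(c,(22,120,90),(34,255,255),ROI)
for z in(.02,.028):
    r=rect(ray(c,ye,z)); print(z,fx(r[0]),r[1],r[2]-np.rad2deg(A))
s=optics.capture("scene")
a=cv2.resize(c['img'][y0:y1,x0:x1,::-1],None,fx=5,fy=5,interpolation=cv2.INTER_CUBIC)[:, :400]
b=cv2.resize(s['img'][170:250,205:285,::-1],None,fx=5,fy=5,interpolation=cv2.INTER_CUBIC)
h=min(len(a),len(b)); cv2.imwrite("pics/end.png",np.hstack([a[:h],b[:h]]))
E
```

```text
t 17.32 tcp fix [   8.8 -211.2] z 184.9 toolx vs -ex deg -90.57 tilt [ 0.    -0.004] F [ 0.3 -1.   0.5] w 0.050
0.02 [12.  64.5] (101.80784606933594, 120.8134994506836) -0.1870049757255492
0.028 [10.2 64.5] (101.19847869873047, 120.0903549194336) -0.18699758474959705
```

View pics/end.png

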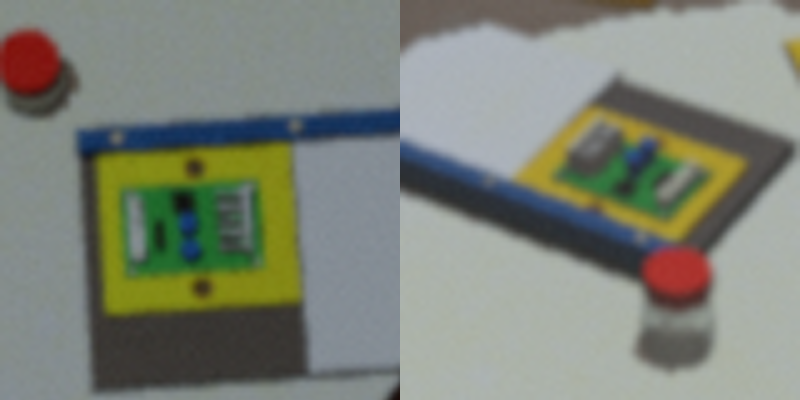

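Above, both holes show the pins inside at (195,168) and (203,287), and the right edge is past the step. I'll check the height by triangulating across the two views, using a bench plate of known height as control.

```bash
python3 - <<'E'
from h import *
t=optics.capture("top"); s=optics.capture("scene")
L=((20,110,60),(36,255,255))
def cor(c,roi,z):
    p=ray(c,biggest(c,*L,roi),z)*1000; f=np.array([fx(a) for a in p]); return f
for n,rt,rs,zs in(('carrier',ROI,(215,175,285,225),(.012,.02,.028)),('decoy',(215,228,262,272),(275,170,320,200),(.0,.008,.016))):
  for z in zs:
    a=cor(t,rt,z);b=cor(s,rs,z)
    print(n,z,'dy max/leftmost corner top-scene', np.round(a[a[:,1].argmax()]-b[b[:,1].argmax()],1),'near',np.round(a[a[:,0].argmin()]-b[b[:,0].argmin()],1))
    c1=rect(a/1000);c2=rect(b/1000); print('   centre diff',np.round(np.array(c1[0])-c2[0],1),np.round(c2[1],1))
E
```

```text
carrier 0.012 dy max/leftmost corner top-scene [18.1  6.5] near [12.3 23.7]
   centre diff [18.   6.8] [123.6  93.5]
carrier 0.02 dy max/leftmost corner top-scene [7.6 1.3] near [ 1.8 18.2]
   centre diff [7.6 1.5] [122.5  92.6]
carrier 0.028 dy max/leftmost corner top-scene [-1.7 -3.8] near [-8.7 12.8]
   centre diff [-2.7 -3.8] [ 91.9 121.4]
decoy 0.0 dy max/leftmost corner top-scene [7.2 6.9] near [7.3 6.3]
   centre diff [7.7 5.5] [89.3 73.1]
decoy 0.008 dy max/leftmost corner top-scene [-3.9  2. ] near [-3.6  1.3]
   centre diff [-3.   0.4] [88.6 72.4]
decoy 0.016 dy max/leftmost corner top-scene [-15.8  -2.9] near [-14.4  -4.8]
   centre diff [-13.7  -4.7] [87.7 71.8]
```

```bash
python3 - <<'E'
from h import *
L=((20,110,60),(36,255,255))
t=optics.capture("top"); s=optics.capture("scene")
t0=dict(t,img=cv2.imread("pics/top0.png")[:,:,::-1].copy()); s0=dict(s,img=cv2.imread("pics/scene0.png")[:,:,::-1].copy())
# least-squares near/left edges: line y at left, x at near, by percentile of contour
def edges(c,roi,z):
    p=ray(c,biggest(c,*L,roi),z)*1000; r=cv2.minAreaRect(p.astype(np.float32)); 
    f=np.array([fx(a) for a in p]); ctr=(f.max(0)+f.min(0))/2
    n=f[(np.abs(f[:,1]-ctr[1])<45)&(f[:,0]<ctr[0]-35)]; l=f[(np.abs(f[:,0]-ctr[0])<30)&(f[:,1]>ctr[1]+45)]
    return np.round([np.median(n[:,0]),np.median(l[:,1])],1)
for nm,a,b,rs in(('start',t0,s0,(195,170,260,210)),('end',t,s,(215,175,285,225))):
    for z in(.02,.028): A_,B_=edges(a,ROI,z),edges(b,rs,z); print(nm,z,'top',A_,'scene',B_,'diff',A_-B_)
E
```

```text
start 0.02 top [-60.8  27.8] scene [-70.2  21.7] diff [9.4 6.1]
start 0.028 top [-62.1  28. ] scene [-61.   27.4] diff [-1.1  0.6]
end 0.02 top [-40.2 125.3] scene [-41.8 124.1] diff [1.6 1.2]
end 0.028 top [-41.7 124.9] scene [-32.7 128.8] diff [-9.  -3.9]
```

The start control agrees at top z = 28 mm and the end plate agrees at z ≈ 20 mm, so it is seated, with centre at about (10, 64.5) mm and yaw -0.2°. Handing in.

```bash
python3 -c "
from station import order
print(order.finish_job())"
```

```text
the job is handed in; nothing more can be done
None
```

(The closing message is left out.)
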